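# Find the cap that closes the perfume bottle

### The job

Two look-alike caps have been mixed up and only one of them closes the round perfume bottle: try them on its neck to find out which. Leave the one that turns fully home screwed down on the bottle, and stand the other one upright in the black hair-tie tray. Be gentle: do not force a cap that binds or press hard on the neck, and leave everything else on the vanity where it is.

Things in the scene. Friction and masses are not known exactly. Their poses are not given: they have to be found in the camera images.
- perfume_bottle: Round perfume bottle, uncapped: an amber glass disc of 80 mm diameter standing on edge, 38 mm thick (along its y), in a slotted marble foot 110 (x) by 66 (y) by 14 mm. Heavy; it neither moves nor turns. A metal collar 34 mm across ends 90 mm up; above it stands the threaded neck. Origin: centre of the foot's underside, z up.
- neck_rim (a point): Centre of the neck's rim, 108 mm above the bottle's origin; bottle's axes. Neck core 24 mm, rim bevelled to 20 mm, 30 mm over the threads, which begin 5.5 mm below the rim. Four-start right-hand thread: caps tighten clockwise seen from above and sink 4.24 mm per radian. Play about 1 mm sideways, 1.2 mm along the axis. A cap let go stays where it is by friction.
- home_seat (a point): On the neck axis, 17 mm below the rim: the right cap's lower edge when home. Where round the neck the thread starts is unknown. A cap set on at any yaw catches when turned clockwise; its edge first rests 4 to 10 mm above home, the higher the more turn (70 to 170 degrees) is left. The wrong cap binds 40 degrees short, 3 mm higher. Snug is about 0.1 N m; over 0.25 is forcing.
- cap_a: Plain steel-coloured twist cap (two look alike), 45 mm high, about 70 g, standing on its open skirt: round, 38 mm outside, 32 inside, 21 mm high with its flat top; four thread lugs inside, at the cap's +x, +y, -x, -y. A captive sealing disc rattles inside; in one cap, at random, it is 3 mm too thick and that cap binds before home. No outward difference. Origin: centre of the skirt's lower edge.
- cap_a_grip (a point): Centre of the cap_a's flat-sided grip bar, on the cap's axis 33 mm above its lower edge. The bar is 36 long (cap's x) by 16 wide (cap's y) by 24 mm high, from 21 to 45 mm above the lower edge; pinch it across its 16 mm from above.
- cap_b: Plain steel-coloured twist cap (two look alike), 45 mm high, about 70 g, standing on its open skirt: round, 38 mm outside, 32 inside, 21 mm high with its flat top; four thread lugs inside, at the cap's +x, +y, -x, -y. A captive sealing disc rattles inside; in one cap, at random, it is 3 mm too thick and that cap binds before home. No outward difference. Origin: centre of the skirt's lower edge.
- cap_b_grip (a point): Centre of the cap_b's flat-sided grip bar, on the cap's axis 33 mm above its lower edge. The bar is 36 long (cap's x) by 16 wide (cap's y) by 24 mm high, from 21 to 45 mm above the lower edge; pinch it across its 16 mm from above.
- hair_tray: Shallow black silicone hair-tie tray, empty, 90 (x) by 130 (y) by 16 mm, walls 4 mm, floor 4 mm thick; it does not move. Origin: centre of its underside.
- ring_dish: Bystander: white ceramic ring dish, 90 mm across, 22 mm high. Origin under its centre.
- nail_clipper: Bystander: aluminium nail clipper lying flat, 58 by 13 by 11 mm. Origin under its centre.
- lipstick: Bystander: dark lipstick standing upright, 21 mm diameter, 72 mm high. Origin under its centre.
- cream_jar: Bystander: white cream jar, 56 mm diameter, 45 mm high. Origin under its centre.
- compact: Bystander: black powder compact lying flat, 68 mm diameter, 14 mm high. Origin under its centre.
- tumbler: Bystander: white tumbler, 70 mm across the rim, 95 mm high. Origin under its centre.
- comb_case: Bystander: dark wooden comb case lying flat, 150 by 32 by 12 mm. Origin under its centre.
There are look-alikes about, which are no part of the job. What is shaped like the cap_b but orange or yellow is not meant. What is shaped like the cap_a but pink is not meant.

How it is judged:
By the outcome, as a careful person would: the job done as asked, in the order asked, and still so for the second after the job is handed in, with the robot touching nothing.
It also fails if it takes over 72 s, if anything falls off the work surface, if the arm or the gripper's body presses on something with over 40 N, if the wrist force passes 120 N, or if a joint passes its speed limit or range.

### The arm

A 7-joint arm with a two-finger parallel gripper is mounted at the origin on the work surface. World frame = base frame: x ahead of the robot, y to its left, z up, the work surface at z = 0. Lengths are in m, angles in rad, forces in N, time in s.
With the tool pointing down it reaches from about 0.425 to 0.875 m from the base axis. Payload 8.4 kg.
Tool frame: the origin (TCP) lies on the centre line of the jaws, within the pads' length; the fingertips stand 25 mm ahead of it and the grasp point (between the pads) lies 6 mm ahead of it; y points along the fingers, x is the direction in which the jaws open and shut, and the axes are right-handed (so a half turn about y gives the same grasp; the last joint's range is limited). The gripper opens to 87 mm and grips with 3 to 60 N. Pads are 19 mm wide; open, the fingers measure 117 mm over their backs; the gripper's body (75 mm by 190 mm) begins 51 mm behind the grasp point.
Start: joints at [1.243, 0.333, 0.04, 1.465, -0.013, 1.343, -0.059], TCP at [0.147, -0.633, 0.248] pointing down, gripper open.
Joint ranges: [-2.58, 2.58], [-0.38, 2.09], [-1.3, 1.39], [0.25, 2.4], [-1.5, 4.64], [0.08, 2.09], [-2.65, 2.65]. Speed limits (rad/s): [2.22, 2.22, 2.79, 2.79, 3.14, 3.14, 3.14].

### API

Orientations are given as a unit quaternion [x, y, z, w].
In Python, from station import env, viewer gives the robot as it stands. The module is installed in compiled form; this text tells all that it offers.
- The arm moves only by the tool step_arm, never from a script. Its argument "commands" is a list of rows, each a list of 5 numbers: the shift along the tool's x, y, z in units of 40 mm (1.0 is 40 mm), then the turn about the tool's y in units of 5 degrees (1.0 is 5 degrees), then the gripper's target within -1 to 1 (fully open at 1, half-way at 0, shut at -1). In form: [[tx, ty, tz, turn, hand], ...]. A call has exactly 5 rows; each row shifts and turns the pose as measured when the row begins, along the tool's axes as they then stand; what a row does not reach is not made up. A row lasts 1/12 s, in which the tool goes at most 41.7 mm and 7.16 degrees, less where a joint would pass 70% of its speed; a pose out of reach is approached as far as the arm can. A call is refused whole if a number of a shift passes 1 or a number of a turn 1, either way. A call with a gripper value outside its range is refused whole. The fingers move at their own pace and stop on an object; "squeeze" is the grip in N (left out, the last holds). Time passes only in rows, so rows that do not move let the fingers close, or fill a call up. It gives the time, the measured TCP pose, the force and the opening at its end, in the units of the state.
- env.observe(): the state, without advancing time (a new reading comes with each control period).
- viewer.camera(name): name is "side" or "top"; returns the picture (400x640x3 uint8, red, green, blue); there is no depth.
- viewer.camera_model(name): a dict with "fx", "fy", "cx", "cy" (pixels), "R" (3x3) and "t" (3): a world point X has camera coordinates R X + t. Camera axes: x right, y down, z forward; pixel columns grow to the right and rows downward; lengths in m; the calibration is good to about 2 mm. A picture is of the moment at which its call begins. camera_model takes no time and is no camera call.
- env.job_done(): hands the job in, once; it reports no verdict.
The state is a dict: "clock": time; "joint_pos": joint angles; "joint_vel": joint speeds; "joint_torque": joint torques, N m; "ee_pos": TCP position; "ee_rot": TCP orientation; "wrist_force": force on the tool from outside, world axes, zero at the start; "wrist_torque": the same for the moment, N m; "gripper_width": opening from 0.0 (shut) to 1.0 (fully open).
Only numpy, scipy, OpenCV 4.12 (cv2) and the standard library are available. Lean on these libraries where they do the work, as an engineer would, in place of code of your own. Each camera call takes 0.05 s, during which the arm holds its last target. There are 200 camera calls.

## Working session

There is one attempt and no reset: what is moved stays moved. The work goes in short steps, Python scripts to look and compute and a tool call to move; the robot and the scene stay as the last step left them, time stands still between calls to the robot, and variables do not carry over. Pictures are saved under pics/ and viewed, about 8 in all and at most 12, crops included, and the job is handed in when it is done.

Besides the shell and the picture viewer there is one more tool, called after ">>>" as name(argument=value, ...), one argument or row to a line, values as JSON. step_arm: Moves the arm, as the interface text tells. Its arguments: {"type":"object","properties":{"commands":{"type":"array","items":{"type":"array","items":{"type":"number"}}},"squeeze":{"type":"number"}},"required":["commands"]}

```bash
mkdir -p pics; python3 - <<'E'
from station import env, viewer
import cv2,numpy as np
for n in("top","side"):
    cv2.imwrite(f"pics/{n}0.png",viewer.camera(n)[:,:,::-1]); m=viewer.camera_model(n); print(n,{k:np.round(v,4).tolist() for k,v in m.items()})
print(env.observe())
E
```

```text
top {'fx': 491.4983, 'fy': 491.4983, 'cx': 309.9762, 'cy': 196.7034, 'R': [[-0.0152, -0.9999, -0.0039], [-0.9873, 0.0157, -0.1581], [0.1581, 0.0015, -0.9874]], 't': [0.0439, 0.6016, 1.2934]}
side {'fx': 452.3081, 'fy': 452.3081, 'cx': 313.1961, 'cy': 207.7918, 'R': [[-0.9575, -0.2883, -0.0114], [-0.1702, 0.5963, -0.7845], [0.233, -0.7492, -0.62]], 't': [0.5873, 0.179, 0.9298]}
{'clock': 0.1, 'joint_pos': array([ 1.24279134,  0.33383804,  0.03985647,  1.46617124, -0.01341529,
        1.3433103 , -0.05848308]), 'joint_vel': array([ 0.00042136, -0.00098545,  0.00017981, -0.00354827, -0.00025642,
       -0.00075493, -0.00135055]), 'joint_torque': array([ 4.54915222e-03, -6.57811403e+01,  1.34029761e+00, -4.04709542e+01,
       -5.96786267e-02,  4.10282111e-02,  7.77798937e-05]), 'ee_pos': array([ 0.14733325, -0.63268356,  0.24675505]), 'ee_rot': array([-0.55351159,  0.44007203, -0.43923009,  0.55411051]), 'wrist_force': array([-0.01635684, -0.51859233,  0.33879308]), 'wrist_torque': array([-0.00679423, -0.00916628, -0.01403156]), 'gripper_width': 1.0017844965509806}
```

View pics/top0.png

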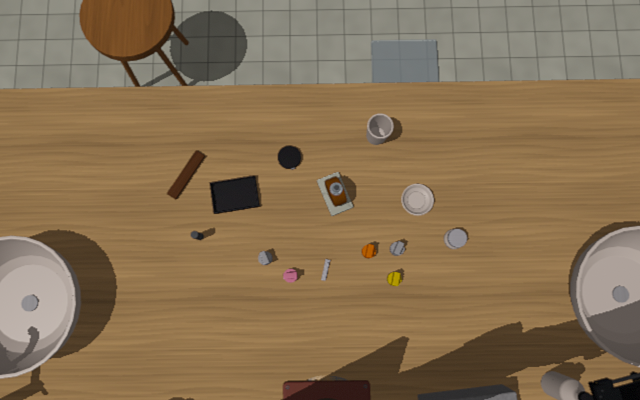

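View pics/side0.png

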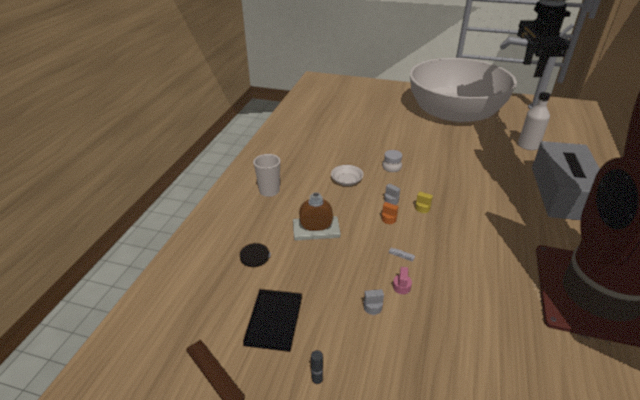

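The top picture shows grey caps at (266,257) and (398,247). The pink (291,275), orange (370,250) and yellow (395,279) look-alikes are not meant. The bottle neck is at about (336,188) and the tray at (235,194). I'll confirm in an enlarged composite.

```bash
python3 - <<'E'
import cv2,numpy as np
def c(n,u,v,h=16,s=265): 
    im=cv2.imread(f"pics/{n}0.png")[v-h:v+h,u-h:u+h]; im=cv2.resize(im,(s,s),interpolation=cv2.INTER_CUBIC)
    for k in range(0,2*h,4):
        p=int(k*s/(2*h)); cv2.line(im,(p,0),(p,5),(0,0,255),1); cv2.line(im,(0,p),(5,p),(0,0,255),1)
    return im
cv2.imwrite("pics/crops.png",np.vstack([np.hstack([c("top",266,257),c("top",398,247),c("top",336,192,24)]),np.hstack([c("side",374,301),c("side",391,194),c("side",316,214,24)])]))
E
```

```text
(no output)
```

View pics/crops.png

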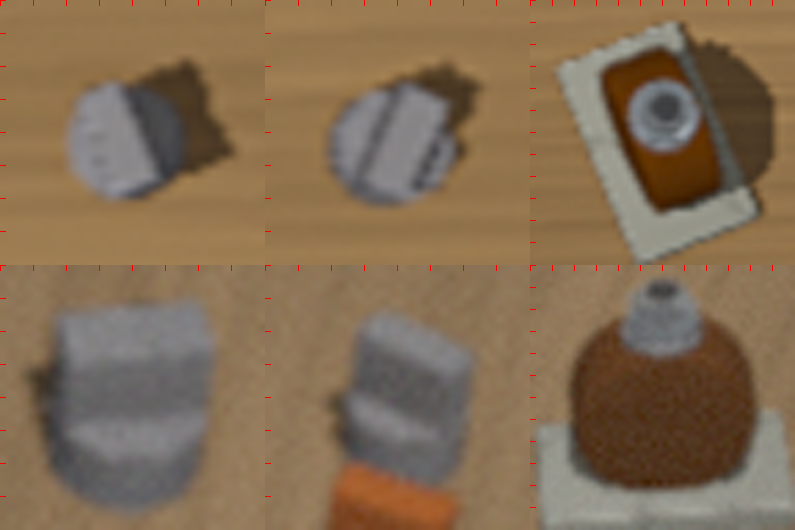

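Both grey caps are confirmed by the crop: cap 1 at (266,257), cap 2 at (398,247). Next I'll measure their poses by silhouette fit, plus the neck and tray.

```bash
cat > h.py <<'E'
import numpy as np, cv2, json
from scipy.optimize import minimize, least_squares
from scipy.spatial.transform import Rotation as Ro
from station import env, viewer
M={n:viewer.camera_model(n) for n in("top","side")}
def proj(n,X):
    m=M[n]; c=np.atleast_2d(X)@np.array(m["R"]).T+np.array(m["t"]); return np.c_[m["fx"]*c[:,0]/c[:,2]+m["cx"],m["fy"]*c[:,1]/c[:,2]+m["cy"]]
def ray(n,uv,z):
    m=M[n]; R=np.array(m["R"]); o=-R.T@m["t"]; d=R.T@np.array([(uv[0]-m["cx"])/m["fx"],(uv[1]-m["cy"])/m["fy"],1]); return o+d*(z-o[2])/d[2]
def tri(uvs):
    return least_squares(lambda X:np.concatenate([proj(n,X)[0]-uvs[n] for n in uvs]),[.5,0,.1])
a=np.linspace(0,2*np.pi,48,endpoint=False)
def capparts(x,y,yaw,z=0):
    c,s=np.cos(yaw),np.sin(yaw); Rz=np.array([[c,-s,0],[s,c,0],[0,0,1]]); o=np.array([x,y,z])
    cyl=np.vstack([np.c_[.019*np.cos(a),.019*np.sin(a),0*a+h] for h in(0,.021)])
    box=np.array([[i*.018,j*.008,k] for i in(-1,1) for j in(-1,1) for k in(.021,.045)])
    return [p@Rz.T+o for p in(cyl,box)]
def render(n,parts,u0,v0,w,S=8):
    im=np.zeros((w*S,w*S),np.uint8)
    for p in parts:
        q=(proj(n,p)-[u0,v0]+.5)*S; cv2.fillConvexPoly(im,cv2.convexHull(q.astype(np.float32)).round().astype(np.int32),255)
    return cv2.resize(im,(w,w),interpolation=cv2.INTER_AREA)/255.
def obs():
    s=env.observe(); R=Ro.from_quat(s["ee_rot"]).as_matrix()
    return s,R
E
cat > m.py <<'E'
from h import *
I={n:cv2.imread(f"pics/{n}0.png") for n in M}
for nm,ct,cs in(("1",(266,257),(374,301)),("2",(398,247),(391,194))):
    T={}
    for n,(u,v) in(("top",ct),("side",cs)):
        w=28;p=I[n][v-14:v+14,u-14:u+14].astype(float)
        sat=(p[:,:,2]-p[:,:,0])/(p.max(2)+1)   # wood: red>>blue
        wood=np.median(np.r_[sat[0],sat[-1]]); T[n]=(np.clip((wood-sat)/(wood-.0),0,1),u-14,v-14,w)
    g=ray("top",ct,.03)
    def cost(q): return sum(np.sum((render(n,capparts(q[0]/1e3,q[1]/1e3,q[2]/10),T[n][1],T[n][2],28)-T[n][0])**2) for n in T)
    best=min((minimize(cost,[g[0]*1e3,g[1]*1e3,y*10],method="Nelder-Mead",options=dict(initial_simplex=np.array([[g[0]*1e3,g[1]*1e3,y*10]]*4)+np.array([[0,0,0],[6,0,0],[0,6,0],[0,0,3]]))) for y in np.arange(0,3.1,.5)),key=lambda r:r.fun)
    print(nm,best.x[:2],np.degrees(best.x[2]/10)%180,best.fun,"guess",g)
    for n in T:
        Tn=T[n]; print(n,np.abs(render(n,capparts(best.x[0]/1e3,best.x[1]/1e3,best.x[2]/10),Tn[1],Tn[2],28)-Tn[0]).sum(),Tn[0].sum())
        b=proj(n,capparts(best.x[0]/1e3,best.x[1]/1e3,best.x[2]/10)[1]); print((b[[1,3,5,7]]).round(1).tolist())
# foot
k=265/48; C=np.array([(27,72),(150,22),(232,212),(110,262)])/k+[312,168]-.5
W=np.array([ray("top",c,.014) for c in C]); print("foot",W.round(4).tolist(),W.mean(0),np.linalg.norm(np.diff(W,axis=0),axis=1))
r=tri({"top":np.array([335.4,187.1]),"side":np.array([315.6,194.])}); print("rim",r.x,r.fun)
print("rim top@.108",ray("top",(335.4,187.1),.108),"side",ray("side",(315.6,194),.108))
m=(I["top"].max(2)<50).astype(np.uint8)[170:220,200:270]; n,l,s,c=cv2.connectedComponentsWithStats(m); j=1+np.argmax(s[1:,4]); b=cv2.minAreaRect(np.argwhere(l==j)[:,::-1].astype(np.float32)); 
cc=np.array(cv2.boxPoints(b))+[200,170]; print("tray",[ray("top",q,.016).round(3).tolist() for q in cc],ray("top",cc.mean(0),.016))
s,R=obs(); print(R.round(3).tolist())
E
python3 m.py
```

```text
1 [440.38163891 161.30710742] 17.15219045125275 17.816172621007482 guess [0.44127067 0.15642585 0.03      ]
top 14.536020380282041 160.0666034906804
[[258.8, 251.7], [264.5, 249.8], [262.8, 264.5], [268.5, 262.7]]
side 47.1536760214065 426.9408894256409
[[365.1, 295.5], [364.3, 289.2], [383.7, 295.2], [382.6, 289.0]]
2 [ 460.58860872 -202.49837534] 146.5487251280851 27.42394293782523 guess [ 0.46276292 -0.20267529  0.03      ]
top 11.133143913984032 172.03275091696057
[[399.8, 240.2], [404.9, 243.4], [392.9, 251.6], [398.0, 254.8]]
side 67.23042119177165 249.17905830187664
[[385.4, 184.3], [389.7, 182.0], [395.9, 190.5], [400.2, 188.1]]
foot [[0.6534, 0.0159, 0.014], [0.6784, -0.0475, 0.014], [0.5797, -0.0865, 0.014], [0.5553, -0.0243, 0.014]] [ 0.61669859 -0.03558818  0.014     ] [0.0680621  0.10611171 0.06683019]
rim [ 0.61632389 -0.03229704  0.10992136] [ 0.01876655  0.10140296 -0.0882198  -0.01764197]
rim top@.108 [ 0.61693806 -0.03235305  0.108     ] side [ 0.61686291 -0.03476571  0.108     ]
tray [[0.652, 0.317, 0.016], [0.67, 0.189, 0.016], [0.582, 0.176, 0.016], [0.565, 0.302, 0.016]] [0.61707857 0.24605699 0.016     ]
[[0.227, -0.0, 0.974], [-0.974, 0.001, 0.227], [-0.001, -1.0, -0.0]]
```

```bash
sed -i 's/wood=np.median(np.r_\[sat\[0\],sat\[-1\]\])/wood=np.median(np.r_[sat[0],sat[1]])/; s/def cost(q): return sum(np.sum((/def cost(q): return sum(np.sum((lambda D: D[:20] if (nm=="2" and n=="side") else D)(/; s/-T\[n\]\[0\])\*\*2) for n in T)/-T[n][0])**2) for n in T)/' m.py; python3 m.py | grep -A4 "^[12] "
```

```text
1 [440.48533687 161.23730213] 16.431831320635805 17.164739330782396 guess [0.44127067 0.15642585 0.03      ]
top 16.173448925533982 161.26450212858822
[[268.5, 262.7], [262.7, 264.5], [264.6, 249.8], [258.9, 251.6]]
side 48.43511554117638 431.30317442262253
[[382.6, 289.0], [383.6, 295.3], [364.3, 289.1], [365.0, 295.3]]
2 [ 460.60780525 -201.80493115] 145.25679249490338 10.414601771457189 guess [ 0.46276292 -0.20267529  0.03      ]
top 12.080978478514684 172.39428451546698
[[399.7, 240.3], [404.8, 243.6], [392.6, 251.4], [397.6, 254.8]]
side 61.92491264394975 240.89752737955848
[[385.4, 184.3], [389.8, 182.1], [395.7, 190.7], [400.1, 188.3]]
```

```bash
cat >> h.py <<'E'
def plan(pos,yaw,hand,maxs=.95,rows=None):
    """rows to reach pos (m) with tool x at yaw (deg, continuous from current)"""
    s,R=obs(); p=s["ee_pos"].copy(); y0=np.degrees(np.arctan2(R[1,0],R[0,0])); print("pos",p.round(4),"yaw",y0.round(1),"tilt",R[2].round(3),"F",s["wrist_force"].round(1),"w",round(s["gripper_width"],3),"j7",s["joint_pos"][6].round(2),"clk",round(s["clock"],2))
    if yaw is None: yaw=y0
    d=np.array(pos)-p; n=int(max(np.ceil(np.linalg.norm(d)/.04/maxs),np.ceil(abs(yaw-y0)/5-1e-6),1)); n=rows or 5*int(np.ceil(n/5)); out=[]
    for i in range(n):
        q=np.radians(y0+(yaw-y0)*i/n); X=np.array([np.cos(q),np.sin(q),0]); Z=np.cross(X,[0,0,-1.]); v=d/n/.04
        out.append([round(float(v@X),2),round(float(-v[2]),2),round(float(v@Z),2),round(-(yaw-y0)/n/5,2),hand])
    for i in range(0,n,5): print(out[i:i+5])
E
python3 -c "
from h import *
plan([.461,-.202,.16],62,-.15)
print(proj('top',capparts(.461,-.202,np.radians(152))[1])[[1,3,5,7]].round(1).tolist(),proj('side',capparts(.461,-.202,np.radians(152))[1])[[1,3,5,7]].round(1).tolist())"
```

```text
pos [ 0.1473 -0.6327  0.2468] yaw -76.9 tilt [-0.001 -1.    -0.   ] F [-0.  -0.5  0.3] w 1.002 j7 -0.06 clk 0.1
[[-0.29, 0.07, 0.34, np.float64(-0.93), -0.15], [-0.26, 0.07, 0.36, np.float64(-0.93), -0.15], [-0.23, 0.07, 0.38, np.float64(-0.93), -0.15], [-0.2, 0.07, 0.4, np.float64(-0.93), -0.15], [-0.17, 0.07, 0.41, np.float64(-0.93), -0.15]]
[[-0.13, 0.07, 0.42, np.float64(-0.93), -0.15], [-0.1, 0.07, 0.43, np.float64(-0.93), -0.15], [-0.06, 0.07, 0.44, np.float64(-0.93), -0.15], [-0.03, 0.07, 0.44, np.float64(-0.93), -0.15], [0.01, 0.07, 0.44, np.float64(-0.93), -0.15]]
[[0.04, 0.07, 0.44, np.float64(-0.93), -0.15], [0.08, 0.07, 0.44, np.float64(-0.93), -0.15], [0.11, 0.07, 0.43, np.float64(-0.93), -0.15], [0.15, 0.07, 0.42, np.float64(-0.93), -0.15], [0.18, 0.07, 0.41, np.float64(-0.93), -0.15]]
[[0.21, 0.07, 0.39, np.float64(-0.93), -0.15], [0.24, 0.07, 0.37, np.float64(-0.93), -0.15], [0.27, 0.07, 0.35, np.float64(-0.93), -0.15], [0.3, 0.07, 0.33, np.float64(-0.93), -0.15], [0.33, 0.07, 0.3, np.float64(-0.93), -0.15]]
[[0.35, 0.07, 0.27, np.float64(-0.93), -0.15], [0.37, 0.07, 0.25, np.float64(-0.93), -0.15], [0.39, 0.07, 0.22, np.float64(-0.93), -0.15], [0.4, 0.07, 0.18, np.float64(-0.93), -0.15], [0.42, 0.07, 0.15, np.float64(-0.93), -0.15]]
[[0.43, 0.07, 0.12, np.float64(-0.93), -0.15], [0.44, 0.07, 0.08, np.float64(-0.93), -0.15], [0.44, 0.07, 0.05, np.float64(-0.93), -0.15], [0.44, 0.07, 0.01, np.float64(-0.93), -0.15], [0.44, 0.07, -0.03, np.float64(-0.93), -0.15]]
[[398.9, 240.0], [404.3, 242.7], [393.2, 252.0], [398.5, 254.7]] [[385.0, 184.7], [388.8, 182.2], [396.4, 190.5], [400.2, 187.8]]
```

The bar corners predicted for yaw 152° match those seen in the crop. I'll move toward cap 2.

>>> step_arm(
  commands=[
    [-0.29, 0.07, 0.34, -0.93, -0.15],
    [-0.26, 0.07, 0.36, -0.93, -0.15],
    [-0.23, 0.07, 0.38, -0.93, -0.15],
    [-0.2, 0.07, 0.4, -0.93, -0.15],
    [-0.17, 0.07, 0.41, -0.93, -0.15],
  ],
  squeeze=20,
)

```text
clock: 0.52
ee_pos: [0.1971, -0.5601, 0.2296]
ee_rot: [-0.632, 0.319, -0.315, 0.633]
wrist_force: [0.6, -0.6, -0.3]
gripper_width: 0.708
```

>>> step_arm(
  commands=[
    [-0.13, 0.07, 0.42, -0.93, -0.15],
    [-0.1, 0.07, 0.43, -0.93, -0.15],
    [-0.06, 0.07, 0.44, -0.93, -0.15],
    [-0.03, 0.07, 0.44, -0.93, -0.15],
    [0.01, 0.07, 0.44, -0.93, -0.15],
  ],
)

```text
clock: 0.93
ee_pos: [0.2495, -0.483, 0.2129]
ee_rot: [-0.683, 0.178, -0.173, 0.687]
wrist_force: [-0.2, -0.5, 0.2]
gripper_width: 0.438
```

>>> step_arm(
  commands=[
    [0.04, 0.07, 0.44, -0.93, -0.15],
    [0.08, 0.07, 0.44, -0.93, -0.15],
    [0.11, 0.07, 0.43, -0.93, -0.15],
    [0.15, 0.07, 0.42, -0.93, -0.15],
    [0.18, 0.07, 0.41, -0.93, -0.15],
  ],
)

```text
clock: 1.35
ee_pos: [0.3, -0.4038, 0.1967]
ee_rot: [-0.703, 0.03, -0.024, 0.71]
wrist_force: [0.7, -0.1, 0.8]
gripper_width: 0.426
```

>>> step_arm(
  commands=[
    [0.21, 0.07, 0.39, -0.93, -0.15],
    [0.24, 0.07, 0.37, -0.93, -0.15],
    [0.27, 0.07, 0.35, -0.93, -0.15],
    [0.3, 0.07, 0.33, -0.93, -0.15],
    [0.33, 0.07, 0.3, -0.93, -0.15],
  ],
)

```text
clock: 1.77
ee_pos: [0.3483, -0.3237, 0.181]
ee_rot: [-0.692, -0.121, 0.127, 0.701]
wrist_force: [0.6, -0.4, -0.5]
gripper_width: 0.427
```

```bash
sed -i 's/round(-(yaw-y0)\/n\/5,2)/round(float(-(yaw-y0)\/n\/5),2)/' h.py; python3 -c "
from h import *
plan([.461,-.202,.13],62,-.15)"
```

```text
pos [ 0.3483 -0.3237  0.181 ] yaw 20.1 tilt [-0.006 -1.     0.014] F [ 0.6 -0.4 -0.5] w 0.427 j7 0.99 clk 1.77
[[0.37, 0.13, 0.19, -0.84, -0.15], [0.38, 0.13, 0.16, -0.84, -0.15], [0.39, 0.13, 0.13, -0.84, -0.15], [0.4, 0.13, 0.1, -0.84, -0.15], [0.41, 0.13, 0.07, -0.84, -0.15]]
[[0.41, 0.13, 0.04, -0.84, -0.15], [0.41, 0.13, 0.01, -0.84, -0.15], [0.41, 0.13, -0.02, -0.84, -0.15], [0.41, 0.13, -0.05, -0.84, -0.15], [0.41, 0.13, -0.08, -0.84, -0.15]]
```

Tracking is good, with j7 growing as yaw grows.

>>> step_arm(
  commands=[
    [0.37, 0.13, 0.19, -0.84, -0.15],
    [0.38, 0.13, 0.16, -0.84, -0.15],
    [0.39, 0.13, 0.13, -0.84, -0.15],
    [0.4, 0.13, 0.1, -0.84, -0.15],
    [0.41, 0.13, 0.07, -0.84, -0.15],
  ],
)

```text
clock: 2.18
ee_pos: [0.4052, -0.2581, 0.1534]
ee_rot: [-0.654, -0.253, 0.257, 0.665]
wrist_force: [-0.5, 0.2, -0.6]
gripper_width: 0.418
```

>>> step_arm(
  commands=[
    [0.41, 0.13, 0.04, -0.84, -0.15],
    [0.41, 0.13, 0.01, -0.84, -0.15],
    [0.41, 0.13, -0.02, -0.84, -0.15],
    [0.41, 0.13, -0.05, -0.84, -0.15],
    [0.41, 0.13, -0.08, -0.84, -0.15],
  ],
)

```text
clock: 2.6
ee_pos: [0.461, -0.1924, 0.125]
ee_rot: [-0.592, -0.375, 0.378, 0.605]
wrist_force: [0.4, 0.4, 0.4]
gripper_width: 0.421
```

```bash
python3 -c "
from h import *
plan([.461,-.202,.0485],62,-.15,.5)"
```

```text
pos [ 0.461  -0.1924  0.125 ] yaw 64.3 tilt [ 0.005 -1.     0.018] F [0.4 0.4 0.4] w 0.421 j7 1.34 clk 2.6
[[-0.04, 0.38, -0.02, 0.09, -0.15], [-0.04, 0.38, -0.02, 0.09, -0.15], [-0.04, 0.38, -0.02, 0.09, -0.15], [-0.04, 0.38, -0.02, 0.09, -0.15], [-0.04, 0.38, -0.02, 0.09, -0.15]]
```

>>> step_arm(
  commands=[
    [-0.2, 0.1, -0.1, 0.45, -0.15],
    [0, 0.2, 0, 0, -0.15],
    [0, 0.2, 0, 0, -0.15],
    [0, 0.2, 0, 0, -0.15],
    [0, 0, 0, 0, -0.15],
  ],
)

```text
clock: 3.02
ee_pos: [0.4614, -0.1963, 0.0927]
ee_rot: [-0.596, -0.366, 0.37, 0.611]
wrist_force: [-0.6, -0.5, 0.5]
gripper_width: 0.423
```

```bash
python3 -c "
from h import *
plan([.461,-.202,.0485],62,-.15,.5)
import cv2
t,s=viewer.camera('top')[:,:,::-1],viewer.camera('side')[:,:,::-1]
f=lambda i,u,v:cv2.resize(i[v-40:v+30,u-35:u+35],(400,400),interpolation=cv2.INTER_CUBIC)
cv2.imwrite('pics/g1.png',np.hstack([f(t,398,247),f(s,391,194)]))"
```

```text
pos [ 0.4614 -0.1963  0.0927] yaw 62.7 tilt [ 0.007 -1.     0.021] F [-0.6 -0.5  0.5] w 0.423 j7 1.3 clk 3.02
[[-0.03, 0.22, -0.01, 0.03, -0.15], [-0.03, 0.22, -0.01, 0.03, -0.15], [-0.03, 0.22, -0.01, 0.03, -0.15], [-0.03, 0.22, -0.01, 0.03, -0.15], [-0.03, 0.22, -0.01, 0.03, -0.15]]
```

View pics/g1.png

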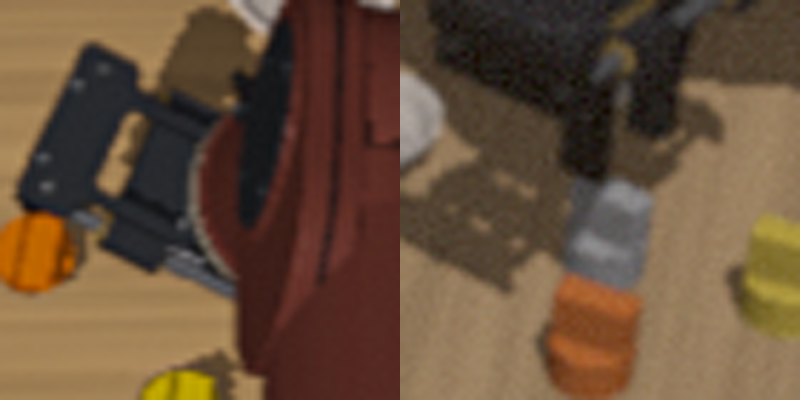

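The fingers straddle the bar, with the side picture showing them at about (590,130) and (655,100) either side of it. I'll descend and grip.

>>> step_arm(
  commands=[
    [-0.13, 0.1, -0.05, 0.1, -0.15],
    [0, 0.3, 0, 0, -0.15],
    [0, 0.3, 0, 0, -0.15],
    [0, 0.22, 0, 0, -0.15],
    [0, 0, 0, 0, -0.15],
  ],
)

```text
clock: 3.53
ee_pos: [0.4611, -0.2036, 0.0547]
ee_rot: [-0.6, -0.363, 0.366, 0.612]
wrist_force: [0.2, -0.6, 0.0]
gripper_width: 0.422
```

```bash
python3 -c "
from h import *
plan([.461,-.202,.049],62,-.15,.5)"
```

```text
pos [ 0.4611 -0.2036  0.0547] yaw 62.0 tilt [ 0.006 -1.     0.017] F [ 0.2 -0.6  0. ] w 0.422 j7 1.27 clk 3.53
[[0.01, 0.03, 0.0, 0.0, -0.15], [0.01, 0.03, 0.0, 0.0, -0.15], [0.01, 0.03, 0.0, 0.0, -0.15], [0.01, 0.03, 0.0, 0.0, -0.15], [0.01, 0.03, 0.0, 0.0, -0.15]]
```

>>> step_arm(
  commands=[
    [0.02, 0.14, 0, 0, -0.15],
    [0, 0, 0, 0, -1],
    [0, 0, 0, 0, -1],
    [0, 0, 0, 0, -1],
    [0, 0, 0, 0, -1],
  ],
  squeeze=25,
)

```text
clock: 3.95
ee_pos: [0.4612, -0.202, 0.0476]
ee_rot: [-0.599, -0.363, 0.366, 0.613]
wrist_force: [1.1, 0.6, 0.2]
gripper_width: 0.204
```

>>> step_arm(
  commands=[
    [0, 0, 0, 0, -1],
    [0, 0, 0, 0, -1],
    [0, -0.3, 0, 0, -1],
    [0, -0.6, 0, 0, -1],
    [0, -0.9, 0, 0, -1],
  ],
)

```text
clock: 4.37
ee_pos: [0.4583, -0.2013, 0.1174]
ee_rot: [-0.595, -0.361, 0.368, 0.616]
wrist_force: [-0.2, -0.8, -0.3]
gripper_width: 0.182
```

>>> step_arm(
  commands=[
    [0, -0.9, 0, 0, -1],
    [0, -0.7, 0, 0, -1],
    [0, 0, 0, 0, -1],
    [0, 0, 0, 0, -1],
    [0, 0, 0, 0, -1],
  ],
)

```text
clock: 4.78
ee_pos: [0.4629, -0.2028, 0.1962]
ee_rot: [-0.599, -0.364, 0.366, 0.612]
wrist_force: [0.3, -0.9, -0.5]
gripper_width: 0.185
```

```bash
python3 -c "
from h import *
plan([.6168,-.034,.19],120,-1)"
```

```text
pos [ 0.4629 -0.2028  0.1962] yaw 62.2 tilt [ 0.007 -1.     0.016] F [ 0.3 -0.9 -0.5] w 0.185 j7 1.36 clk 4.78
[[0.37, 0.01, -0.1, -0.77, -1], [0.36, 0.01, -0.12, -0.77, -1], [0.35, 0.01, -0.14, -0.77, -1], [0.34, 0.01, -0.17, -0.77, -1], [0.33, 0.01, -0.19, -0.77, -1]]
[[0.32, 0.01, -0.21, -0.77, -1], [0.3, 0.01, -0.23, -0.77, -1], [0.28, 0.01, -0.25, -0.77, -1], [0.27, 0.01, -0.27, -0.77, -1], [0.25, 0.01, -0.29, -0.77, -1]]
[[0.23, 0.01, -0.3, -0.77, -1], [0.21, 0.01, -0.32, -0.77, -1], [0.19, 0.01, -0.33, -0.77, -1], [0.16, 0.01, -0.34, -0.77, -1], [0.14, 0.01, -0.35, -0.77, -1]]
```

The width of 16 mm shows the bar is held (TCP − cap base = 47.6 mm). I'll move over the neck.

>>> step_arm(
  commands=[
    [0.37, 0.01, -0.1, -0.77, -1],
    [0.36, 0.01, -0.12, -0.77, -1],
    [0.35, 0.01, -0.14, -0.77, -1],
    [0.34, 0.01, -0.17, -0.77, -1],
    [0.33, 0.01, -0.19, -0.77, -1],
  ],
)

```text
clock: 5.2
ee_pos: [0.5114, -0.1475, 0.1905]
ee_rot: [-0.527, -0.461, 0.464, 0.542]
wrist_force: [-0.2, -0.5, 0.1]
gripper_width: 0.183
```

>>> step_arm(
  commands=[
    [0.32, 0.01, -0.21, -0.77, -1],
    [0.3, 0.01, -0.23, -0.77, -1],
    [0.28, 0.01, -0.25, -0.77, -1],
    [0.27, 0.01, -0.27, -0.77, -1],
    [0.25, 0.01, -0.29, -0.77, -1],
  ],
)

```text
clock: 5.62
ee_pos: [0.5604, -0.0868, 0.182]
ee_rot: [-0.433, -0.548, 0.551, 0.456]
wrist_force: [0.1, 0.5, -0.9]
gripper_width: 0.187
```

>>> step_arm(
  commands=[
    [0.23, 0.01, -0.3, -0.77, -1],
    [0.21, 0.01, -0.32, -0.77, -1],
    [0.19, 0.01, -0.33, -0.77, -1],
    [0.16, 0.01, -0.34, -0.77, -1],
    [0, 0, 0, 0, -1],
  ],
)

```text
clock: 6.03
ee_pos: [0.5989, -0.0343, 0.1732]
ee_rot: [-0.345, -0.608, 0.608, 0.376]
wrist_force: [-1.3, 0.9, -0.4]
gripper_width: 0.181
```

```bash
python3 -c "
from h import *
plan([.6168,-.034,.168],None,-1)
s,R=obs(); print('grip->tip offset', (R[:,1]*.0476).round(4))
t,s=viewer.camera('top')[:,:,::-1],viewer.camera('side')[:,:,::-1]
cv2.imwrite('pics/s1.png',s);cv2.imwrite('pics/t1.png',t)
f=lambda i,u,v,h:cv2.resize(i[v-h:v+h,u-h:u+h],(400,400),interpolation=cv2.INTER_CUBIC)
cv2.imwrite('pics/g2.png',np.hstack([f(t,336,190,40),f(s,316,190,30)]))"
```

```text
pos [ 0.5989 -0.0343  0.1732] yaw 118.7 tilt [ 0.038 -0.999  0.022] F [-1.3  0.9 -0.4] w 0.181 j7 1.86 clk 6.03
[[-0.04, 0.03, -0.08, -0.0, -1], [-0.04, 0.03, -0.08, -0.0, -1], [-0.04, 0.03, -0.08, -0.0, -1], [-0.04, 0.03, -0.08, -0.0, -1], [-0.04, 0.03, -0.08, -0.0, -1]]
grip->tip offset [-0.0018  0.0011 -0.0476]
```

View pics/g2.png

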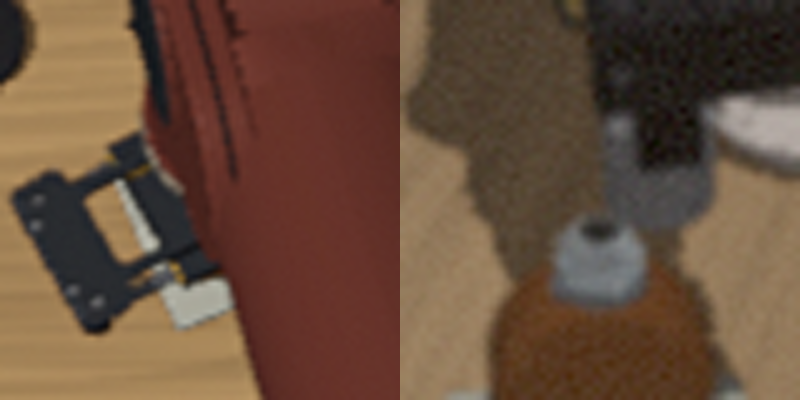

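The side picture shows the held cap just behind and right of the neck; the rim centre is at about (315.7,194.2). I'll centre over it.

>>> step_arm(
  commands=[
    [-0.1, 0, -0.2, 0, -1],
    [-0.1, 0, -0.2, 0, -1],
    [0, 0, 0, 0, -1],
    [0, 0, 0, 0, -1],
    [0, 0, 0, 0, -1],
  ],
)

```text
clock: 6.55
ee_pos: [0.616, -0.0405, 0.1711]
ee_rot: [-0.349, -0.603, 0.607, 0.381]
wrist_force: [-0.9, 0.0, 0.0]
gripper_width: 0.179
```

```bash
python3 -c "
from h import *
plan([.6168,-.034,.168],None,-1)"
```

```text
pos [ 0.616  -0.0405  0.1711] yaw 117.8 tilt [ 0.036 -0.999  0.028] F [-0.9  0.   0. ] w 0.179 j7 1.84 clk 6.55
[[0.03, 0.02, -0.02, -0.0, -1], [0.03, 0.02, -0.02, -0.0, -1], [0.03, 0.02, -0.02, -0.0, -1], [0.03, 0.02, -0.02, -0.0, -1], [0.03, 0.02, -0.02, -0.0, -1]]
```

>>> step_arm(
  commands=[
    [0.1, -0.05, -0.13, 0, -1],
    [0, -0.02, 0, 0, -1],
    [0, -0.02, 0, 0, -1],
    [0, -0.02, 0, 0, -1],
    [0, -0.02, 0, 0, -1],
  ],
)

```text
clock: 6.97
ee_pos: [0.6188, -0.0345, 0.1771]
ee_rot: [-0.35, -0.603, 0.607, 0.382]
wrist_force: [0.8, -0.7, -1.4]
gripper_width: 0.184
```

```bash
cat >> h.py <<'E'
def heldcap(off=.0476):
    s,R=obs(); cyl,_=capparts(0,0,0); b=s["ee_pos"]+R[:,1]*off
    X,Y,Z=R[:,2],R[:,0],-R[:,1]; return cyl@np.c_[X,Y,Z].T+b, b
def sidepic(fn,off=.0476,rim=(.6168,-.034,.108)):
    c,b=heldcap(off); im=viewer.camera("side")[:,:,::-1]; S=10;u0,v0,h=315,182,28
    z=cv2.resize(im[v0-h:v0+h,u0-h:u0+h],None,fx=S,fy=S,interpolation=cv2.INTER_CUBIC)
    P=lambda X:((proj("side",X)-[u0-h,v0-h]+.5)*S).round().astype(np.int32)
    cv2.polylines(z,[P(c[:48])],True,(0,0,255)); cv2.polylines(z,[P(c[48:])],True,(0,0,255))
    for r,dz,col in((.010,0,(0,255,0)),(.017,-.018,(255,0,0))): cv2.polylines(z,[P(np.c_[r*np.cos(a),r*np.sin(a),0*a+dz]+rim)],True,col)
    cv2.imwrite(fn,z); print("base",b.round(4))
E
python3 -c "
from h import *
plan([.6186,-.0351,.168],None,-1)
sidepic('pics/g3.png')"
```

```text
pos [ 0.6188 -0.0345  0.1771] yaw 117.7 tilt [ 0.036 -0.999  0.028] F [ 0.8 -0.7 -1.4] w 0.184 j7 1.83 clk 6.97
[[-0.0, 0.05, 0.0, -0.0, -1], [-0.0, 0.05, 0.0, -0.0, -1], [-0.0, 0.05, 0.0, -0.0, -1], [-0.0, 0.05, 0.0, -0.0, -1], [-0.0, 0.05, 0.0, -0.0, -1]]
base [ 0.6169 -0.0336  0.1296]
```

View pics/g3.png

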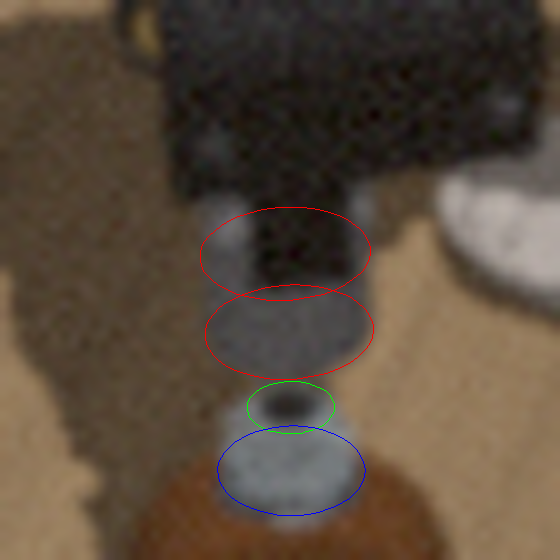

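The cap and neck outlines agree with the predictions to about 0.3 px, and both lie on one axis. I'll lower gently.

>>> step_arm(
  commands=[
    [-0.02, 0.15, 0, 0, -1],
    [-0.02, 0.15, 0, 0, -1],
    [0, 0.12, 0, 0, -1],
    [0, 0.08, 0, 0, -1],
    [0, 0, 0, 0, -1],
  ],
  squeeze=20,
)

```text
clock: 7.43
ee_pos: [0.6185, -0.036, 0.1549]
ee_rot: [-0.35, -0.603, 0.607, 0.382]
wrist_force: [-0.1, -0.3, -1.5]
gripper_width: 0.179
```

```bash
python3 -c "
from h import *
plan([.6186,-.0351,.1486],None,-1);print(heldcap()[1],obs()[0]['wrist_torque'])"
```

```text
pos [ 0.6185 -0.036   0.1549] yaw 117.7 tilt [ 0.035 -0.999  0.028] F [-0.1 -0.3 -1.5] w 0.179 j7 1.83 clk 7.43
[[0.0, 0.03, -0.0, -0.0, -1], [0.0, 0.03, -0.0, -0.0, -1], [0.0, 0.03, -0.0, -0.0, -1], [0.0, 0.03, -0.0, -0.0, -1], [0.0, 0.03, -0.0, -0.0, -1]]
[ 0.61649354 -0.03510735  0.10732681] [ 0.09858872 -0.16885416 -0.01105136]
```

>>> step_arm(
  commands=[
    [0.03, 0.1, -0.01, 0, -1],
    [0, 0.06, 0, 0, -1],
    [0, 0, 0, 0, -1],
    [0, 0, 0, 0, -1],
    [0, 0, 0, 0, -1],
  ],
)

```text
clock: 7.85
ee_pos: [0.6184, -0.0349, 0.1475]
ee_rot: [-0.35, -0.603, 0.607, 0.381]
wrist_force: [0.4, -0.4, -0.6]
gripper_width: 0.182
```

```bash
python3 -c "
from h import *
plan([.6186,-.0351,.1486],None,-1);print(heldcap()[1],obs()[0]['wrist_torque'])"
```

```text
pos [ 0.6184 -0.0349  0.1475] yaw 117.6 tilt [ 0.035 -0.999  0.028] F [ 0.4 -0.4 -0.6] w 0.182 j7 1.82 clk 7.85
[[-0.0, -0.01, -0.0, -0.0, -1], [-0.0, -0.01, -0.0, -0.0, -1], [-0.0, -0.01, -0.0, -0.0, -1], [-0.0, -0.01, -0.0, -0.0, -1], [-0.0, -0.01, -0.0, -0.0, -1]]
[ 0.61648493 -0.03402328  0.09993524] [-0.03988818 -0.28349917 -0.01536051]
```

>>> step_arm(
  commands=[
    [0, 0.06, 0, 0, -1],
    [0, 0, 0, 0, -1],
    [0, 0.04, 0, 0, -1],
    [0, 0, 0, 0, -1],
    [0, 0, 0, 0, -1],
  ],
)

```text
clock: 8.27
ee_pos: [0.6185, -0.0348, 0.1438]
ee_rot: [-0.351, -0.603, 0.607, 0.381]
wrist_force: [0.5, -0.3, -1.5]
gripper_width: 0.182
```

```bash
python3 -c "
from h import *
plan([.6186,-.0351,.1486],None,-1);print(heldcap()[1],obs()[0]['wrist_torque'])"
```

```text
pos [ 0.6185 -0.0348  0.1438] yaw 117.6 tilt [ 0.034 -0.999  0.027] F [ 0.5 -0.3 -1.5] w 0.182 j7 1.82 clk 8.27
[[-0.0, -0.02, 0.0, -0.0, -1], [-0.0, -0.02, 0.0, -0.0, -1], [-0.0, -0.02, 0.0, -0.0, -1], [-0.0, -0.02, 0.0, -0.0, -1], [-0.0, -0.02, 0.0, -0.0, -1]]
[ 0.61658584 -0.03393886  0.09622082] [-0.01846888 -0.2823614  -0.00734583]
```

>>> step_arm(
  commands=[
    [0, 0.04, 0, 0, -1],
    [0, 0, 0, 0, -1],
    [0, 0, 0, 0, -1],
    [0, 0, 0, 0, -1],
    [0, 0, 0, 0, -1],
  ],
)

```text
clock: 8.68
ee_pos: [0.6186, -0.0347, 0.1437]
ee_rot: [-0.351, -0.603, 0.607, 0.381]
wrist_force: [0.4, 0.6, -0.1]
gripper_width: 0.182
```

```bash
python3 -c "
from h import *
plan([.6186,-.0351,.1486],None,-1);print(heldcap()[1],obs()[0]['wrist_torque'])
sidepic('pics/g4.png')"
```

```text
pos [ 0.6186 -0.0347  0.1437] yaw 117.6 tilt [ 0.033 -0.999  0.026] F [ 0.4  0.6 -0.1] w 0.182 j7 1.82 clk 8.68
[[-0.0, -0.02, 0.0, -0.0, -1], [-0.0, -0.02, 0.0, -0.0, -1], [-0.0, -0.02, 0.0, -0.0, -1], [-0.0, -0.02, 0.0, -0.0, -1], [-0.0, -0.02, 0.0, -0.0, -1]]
[ 0.61678263 -0.03383526  0.09612693] [-0.05437245 -0.16289892  0.00070299]
base [ 0.6168 -0.0338  0.0961]
```

View pics/g4.png

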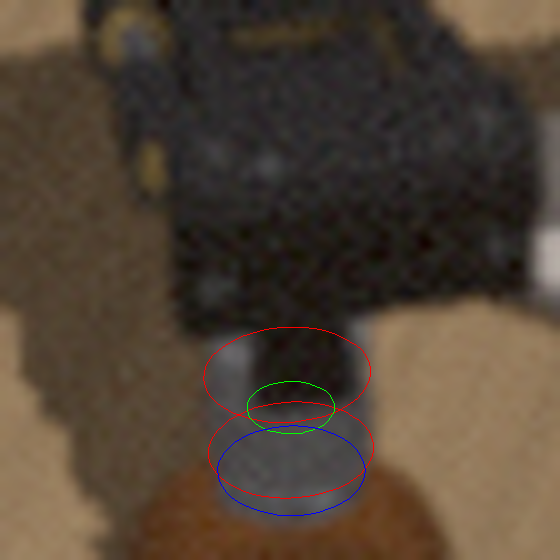

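The cap is seated on the thread: a 1.6 mm press gave no more sinking, with the edge at 96.1 mm (about 5 mm above home). I'll turn clockwise while watching the torque.

>>> step_arm(
  commands=[
    [0, 0.01, 0, 0.8, -1],
    [0, 0.01, 0, 0.8, -1],
    [0, 0.01, 0, 0.8, -1],
    [0, 0.01, 0, 0.8, -1],
    [0, 0.01, 0, 0.8, -1],
  ],
)

```text
clock: 9.15
ee_pos: [0.6197, -0.0343, 0.1422]
ee_rot: [-0.455, -0.526, 0.533, 0.483]
wrist_force: [0.8, 0.0, 0.4]
gripper_width: 0.181
```

```bash
cat >> h.py <<'E'
def st():
    s,R=obs(); y=np.degrees(np.arctan2(R[1,0],R[0,0])); print("yaw",y.round(1),"pos",s["ee_pos"].round(4),"base",heldcap()[1].round(4),"F",s["wrist_force"].round(1),"T",s["wrist_torque"].round(3),"tilt",R[:2,1].round(3),"w",round(s["gripper_width"],3),"j7",s["joint_pos"][6].round(2),"tq7",s["joint_torque"][6].round(3),"clk",round(s["clock"],1))
E
python3 -c "
from h import *
st()"
```

```text
yaw 96.9 pos [ 0.6197 -0.0343  0.1422] base [ 0.6179 -0.0334  0.0947] F [0.8 0.  0.4] T [-0.057 -0.254  0.02 ] tilt [-0.036  0.018] w 0.181 j7 1.48 tq7 1.719 clk 9.2
```

>>> step_arm(
  commands=[
    [0, 0.01, 0.01, 0.8, -1],
    [0, 0.01, 0.01, 0.8, -1],
    [0, 0.01, 0, 0.8, -1],
    [0, 0.01, 0, 0.5, -1],
    [0, 0, 0, 0, -1],
  ],
)

```text
clock: 9.57
ee_pos: [0.6194, -0.0338, 0.141]
ee_rot: [-0.522, -0.456, 0.467, 0.549]
wrist_force: [-0.5, -0.1, 0.1]
gripper_width: 0.182
```

```bash
python3 -c "
from h import *
st()"
```

```text
yaw 81.5 pos [ 0.6194 -0.0338  0.141 ] base [ 0.6177 -0.0329  0.0934] F [-0.5 -0.1  0.1] T [-0.114 -0.069  0.016] tilt [-0.035  0.019] w 0.182 j7 1.23 tq7 -0.992 clk 9.6
```

>>> step_arm(
  commands=[
    [0, 0.01, 0, 0.5, -1],
    [0, 0.01, 0, 0.5, -1],
    [0, 0.01, 0, 0.5, -1],
    [0, 0, 0, 0, -1],
    [0, 0, 0, 0, -1],
  ],
)

```text
clock: 9.98
ee_pos: [0.6197, -0.0339, 0.1404]
ee_rot: [-0.551, -0.421, 0.432, 0.576]
wrist_force: [-0.2, -0.1, 1.5]
gripper_width: 0.187
```

```bash
python3 -c "
from h import *
st()"
```

```text
yaw 74.2 pos [ 0.6197 -0.0339  0.1404] base [ 0.618  -0.033   0.0928] F [-0.2 -0.1  1.5] T [-0.065 -0.115  0.056] tilt [-0.034  0.018] w 0.187 j7 1.11 tq7 -0.271 clk 10.0
```

>>> step_arm(
  commands=[
    [0, 0.01, 0, 0.5, -1],
    [0, 0.01, 0, 0.5, -1],
    [0, 0.01, 0, 0.5, -1],
    [0, 0, 0, 0, -1],
    [0, 0, 0, 0, -1],
  ],
)

```text
clock: 10.4
ee_pos: [0.6198, -0.0339, 0.1398]
ee_rot: [-0.577, -0.384, 0.397, 0.601]
wrist_force: [-0.1, -0.5, 0.8]
gripper_width: 0.18
```

```bash
python3 -c "
from h import *
st()"
```

```text
yaw 67.1 pos [ 0.6198 -0.0339  0.1398] base [ 0.6182 -0.033   0.0922] F [-0.1 -0.5  0.8] T [-0.081 -0.111 -0.052] tilt [-0.034  0.018] w 0.18 j7 0.99 tq7 -0.269 clk 10.4
```

>>> step_arm(
  commands=[
    [0, 0.01, 0, 0.5, -1],
    [0, 0.01, 0, 0.5, -1],
    [0, 0.01, 0, 0.5, -1],
    [0, 0, 0, 0, -1],
    [0, 0, 0, 0, -1],
  ],
)

```text
clock: 10.82
ee_pos: [0.62, -0.034, 0.1392]
ee_rot: [-0.601, -0.347, 0.361, 0.623]
wrist_force: [-0.4, 0.6, 2.6]
gripper_width: 0.182
```

```bash
python3 -c "
from h import *
st()"
```

```text
yaw 60.1 pos [ 0.62   -0.034   0.1392] base [ 0.6184 -0.0331  0.0916] F [-0.4  0.6  2.6] T [-0.094 -0.053  0.008] tilt [-0.033  0.018] w 0.182 j7 0.88 tq7 -0.268 clk 10.8
```

>>> step_arm(
  commands=[
    [0, 0.01, 0, 0.5, -1],
    [0, 0.01, 0, 0.5, -1],
    [0, 0, 0, 0, -1],
    [0, 0, 0, 0, -1],
    [0, 0, 0, 0, -1],
  ],
)

```text
clock: 11.23
ee_pos: [0.6201, -0.034, 0.1388]
ee_rot: [-0.614, -0.323, 0.338, 0.636]
wrist_force: [-1.4, -0.8, 2.2]
gripper_width: 0.182
```

```bash
python3 -c "
from h import *
st()"
```

```text
yaw 55.7 pos [ 0.6201 -0.034   0.1388] base [ 0.6185 -0.0331  0.0912] F [-1.4 -0.8  2.2] T [-0.149  0.029 -0.075] tilt [-0.033  0.018] w 0.182 j7 0.81 tq7 -0.091 clk 11.2
```

>>> step_arm(
  commands=[
    [0, 0.01, 0, 0.5, -1],
    [0, 0.01, 0, 0.5, -1],
    [0, 0, 0, 0, -1],
    [0, 0, 0, 0, -1],
    [0, 0, 0, 0, -1],
  ],
)

```text
clock: 11.65
ee_pos: [0.6202, -0.0341, 0.1387]
ee_rot: [-0.627, -0.297, 0.313, 0.649]
wrist_force: [-1.1, -0.2, 2.4]
gripper_width: 0.179
```

```bash
python3 -c "
from h import *
st()"
```

```text
yaw 51.1 pos [ 0.6202 -0.0341  0.1387] base [ 0.6186 -0.0333  0.0911] F [-1.1 -0.2  2.4] T [-0.164  0.029  0.03 ] tilt [-0.033  0.018] w 0.179 j7 0.73 tq7 -0.079 clk 11.7
```

>>> step_arm(
  commands=[
    [0, 0.01, 0, 0.5, -1],
    [0, 0.01, 0, 0.5, -1],
    [0, 0, 0, 0, -1],
    [0, 0, 0, 0, -1],
    [0, 0, 0, 0, -1],
  ],
)

```text
clock: 12.07
ee_pos: [0.6202, -0.0343, 0.1386]
ee_rot: [-0.64, -0.27, 0.286, 0.66]
wrist_force: [-0.9, -1.2, 2.6]
gripper_width: 0.179
```

```bash
python3 -c "
from h import *
st()"
```

```text
yaw 46.3 pos [ 0.6202 -0.0343  0.1386] base [ 0.6187 -0.0334  0.0911] F [-0.9 -1.2  2.6] T [-0.141  0.067  0.005] tilt [-0.033  0.018] w 0.179 j7 0.65 tq7 -0.089 clk 12.1
```

>>> step_arm(
  commands=[
    [0, 0, 0, 0.5, -1],
    [0, 0, 0, 0.4, -1],
    [0, 0, 0, 0, -1],
    [0, 0, 0, 0, -1],
    [0, 0, 0, 0, -1],
  ],
)

```text
clock: 12.48
ee_pos: [0.6202, -0.0343, 0.1387]
ee_rot: [-0.65, -0.245, 0.262, 0.67]
wrist_force: [-1.9, -1.0, 2.6]
gripper_width: 0.177
```

```bash
python3 -c "
from h import *
st()"
```

```text
yaw 42.1 pos [ 0.6202 -0.0343  0.1387] base [ 0.6186 -0.0335  0.0911] F [-1.9 -1.   2.6] T [-0.217  0.127 -0.049] tilt [-0.033  0.018] w 0.177 j7 0.58 tq7 -0.093 clk 12.5
```

>>> step_arm(
  commands=[
    [0, 0, 0, 0.5, -1],
    [0, 0, 0, 0.4, -1],
    [0, 0, 0, 0, -1],
    [0, 0, 0, 0, -1],
    [0, 0, 0, 0, -1],
  ],
)

```text
clock: 12.9
ee_pos: [0.62, -0.0345, 0.1386]
ee_rot: [-0.659, -0.22, 0.238, 0.678]
wrist_force: [-1.0, -0.7, 2.6]
gripper_width: 0.183
```

```bash
python3 -c "
from h import *
st()"
```

```text
yaw 37.9 pos [ 0.62   -0.0345  0.1386] base [ 0.6184 -0.0336  0.0911] F [-1.  -0.7  2.6] T [-0.227  0.174  0.073] tilt [-0.033  0.017] w 0.183 j7 0.51 tq7 -0.135 clk 12.9
```

>>> step_arm(
  commands=[
    [0, 0, 0, 0.5, -1],
    [0, 0, 0, 0, -1],
    [0, 0, 0, 0, -1],
    [0, 0, 0, 0, -1],
    [0, 0, 0, 0, -1],
  ],
)

```text
clock: 13.32
ee_pos: [0.6199, -0.0345, 0.1386]
ee_rot: [-0.664, -0.207, 0.226, 0.682]
wrist_force: [-1.5, 0.2, 3.6]
gripper_width: 0.183
```

```bash
python3 -c "
from h import *
st()"
```

```text
yaw 35.7 pos [ 0.6199 -0.0345  0.1386] base [ 0.6182 -0.0337  0.091 ] F [-1.5  0.2  3.6] T [-0.247  0.181  0.098] tilt [-0.034  0.017] w 0.183 j7 0.48 tq7 -0.095 clk 13.3
```

>>> step_arm(
  commands=[
    [0, 0, 0, 0.5, -1],
    [0, 0, 0, 0, -1],
    [0, 0, 0, 0, -1],
    [0, 0, 0, 0, -1],
    [0, 0, 0, 0, -1],
  ],
)

```text
clock: 13.73
ee_pos: [0.6198, -0.0345, 0.1386]
ee_rot: [-0.668, -0.194, 0.214, 0.686]
wrist_force: [-2.8, -1.7, 3.9]
gripper_width: 0.181
```

```bash
python3 -c "
from h import *
st()"
```

```text
yaw 33.5 pos [ 0.6198 -0.0345  0.1386] base [ 0.6182 -0.0337  0.091 ] F [-2.8 -1.7  3.9] T [-0.245  0.137  0.145] tilt [-0.034  0.017] w 0.181 j7 0.44 tq7 -0.178 clk 13.7
```

```bash
python3 -c "
from h import *
T=[]
for i in range(12): viewer.camera('side'); s=env.observe(); T.append(np.r_[s['wrist_force'],s['wrist_torque']])
print(np.mean(T,0).round(3)); st()"
```

```text
[-1.463 -0.983  3.281 -0.252  0.179  0.187]
yaw 33.5 pos [ 0.6198 -0.0346  0.1386] base [ 0.6182 -0.0338  0.091 ] F [-1.4 -0.6  3.6] T [-0.224  0.154  0.187] tilt [-0.034  0.017] w 0.182 j7 0.44 tq7 -0.166 clk 14.3
```

The torque averages 0.19 N m, which is snug, with the edge at the 91 mm home height after 84°. The wrong cap would have stopped near 94 mm, at about 48°. I'll stop turning, release, rise and look.

>>> step_arm(
  commands=[
    [0, 0, 0, -0.2, -1],
    [0, 0, 0, 0, -0.3],
    [0, 0, 0, 0, -0.3],
    [0, 0, 0, 0, -0.3],
    [0, 0, 0, 0, -0.3],
  ],
)

```text
clock: 14.75
ee_pos: [0.6199, -0.0339, 0.1377]
ee_rot: [-0.665, -0.2, 0.22, 0.685]
wrist_force: [-0.1, -0.7, 2.9]
gripper_width: 0.337
```

>>> step_arm(
  commands=[
    [0, 0, 0, 0, -0.3],
    [0, -0.3, 0, 0, -0.3],
    [0, -0.6, 0, 0, -0.3],
    [0, -0.8, 0, 0, -0.3],
    [0, -0.8, 0, 0, -0.3],
  ],
)

```text
clock: 15.17
ee_pos: [0.6195, -0.0354, 0.2348]
ee_rot: [-0.663, -0.196, 0.224, 0.687]
wrist_force: [2.0, -0.1, 0.6]
gripper_width: 0.349
```

```bash
python3 -c "
from h import *
st(); plan([.4405,.1613,.2],108,-.15)"
```

```text
yaw 34.6 pos [ 0.6195 -0.0354  0.2348] base [ 0.6173 -0.0344  0.1872] F [ 2.  -0.1  0.6] T [-0.026 -0.272  0.039] tilt [-0.047  0.02 ] w 0.349 j7 0.49 tq7 -0.17 clk 15.2
pos [ 0.6195 -0.0354  0.2348] yaw 34.6 tilt [-0.027 -0.999  0.044] F [ 2.  -0.1  0.6] w 0.349 j7 0.49 clk 15.17
[[-0.06, 0.06, 0.44, -0.98, -0.15], [-0.02, 0.06, 0.44, -0.98, -0.15], [0.02, 0.06, 0.44, -0.98, -0.15], [0.05, 0.06, 0.44, -0.98, -0.15], [0.09, 0.06, 0.43, -0.98, -0.15]]
[[0.13, 0.06, 0.42, -0.98, -0.15], [0.16, 0.06, 0.41, -0.98, -0.15], [0.2, 0.06, 0.4, -0.98, -0.15], [0.23, 0.06, 0.38, -0.98, -0.15], [0.26, 0.06, 0.36, -0.98, -0.15]]
[[0.29, 0.06, 0.33, -0.98, -0.15], [0.32, 0.06, 0.31, -0.98, -0.15], [0.34, 0.06, 0.28, -0.98, -0.15], [0.37, 0.06, 0.25, -0.98, -0.15], [0.39, 0.06, 0.22, -0.98, -0.15]]
```

>>> step_arm(
  commands=[
    [-0.06, 0.06, 0.44, -0.98, -0.15],
    [-0.02, 0.06, 0.44, -0.98, -0.15],
    [0.02, 0.06, 0.44, -0.98, -0.15],
    [0.05, 0.06, 0.44, -0.98, -0.15],
    [0.09, 0.06, 0.43, -0.98, -0.15],
  ],
)

```text
clock: 15.58
ee_pos: [0.564, 0.0294, 0.24]
ee_rot: [-0.602, -0.346, 0.357, 0.624]
wrist_force: [0.3, 0.7, 0.4]
gripper_width: 0.42
```

>>> step_arm(
  commands=[
    [0.13, 0.06, 0.42, -0.98, -0.15],
    [0.16, 0.06, 0.41, -0.98, -0.15],
    [0.2, 0.06, 0.4, -0.98, -0.15],
    [0.23, 0.06, 0.38, -0.98, -0.15],
    [0.26, 0.06, 0.36, -0.98, -0.15],
  ],
)

```text
clock: 16.0
ee_pos: [0.5001, 0.0979, 0.2353]
ee_rot: [-0.509, -0.478, 0.482, 0.53]
wrist_force: [0.3, 0.9, 0.5]
gripper_width: 0.425
```

>>> step_arm(
  commands=[
    [0.29, 0.06, 0.33, -0.98, -0.15],
    [0.32, 0.06, 0.31, -0.98, -0.15],
    [0.34, 0.06, 0.28, -0.98, -0.15],
    [0.37, 0.06, 0.25, -0.98, -0.15],
    [0, 0, 0, 0, -0.15],
  ],
)

```text
clock: 16.42
ee_pos: [0.4453, 0.1548, 0.2318]
ee_rot: [0.412, 0.568, -0.566, -0.432]
wrist_force: [1.0, 1.2, -0.9]
gripper_width: 0.428
```

```bash
cat > look.py <<'E'
from h import *
plan([.4405,.1613,.09],108,-.15)
im=np.mean([viewer.camera("side").astype(float) for _ in range(6)],0).astype(np.uint8)[:,:,::-1].copy()
cv2.imwrite("pics/side2.png",im); S=12;u0,v0,h=316,195,22; out=[]
for z0 in(.091,.094):
    z=cv2.resize(im[v0-h:v0+h,u0-h:u0+h],(400,400),interpolation=cv2.INTER_CUBIC); k=400/(2*h)
    P=lambda X:((proj("side",X)-[u0-h,v0-h]+.5)*k).round().astype(np.int32)
    c,b=capparts(.6172,-.034,np.radians(34.6-90),z0)
    cv2.polylines(z,[P(c[:48])],True,(0,0,255)); cv2.polylines(z,[cv2.convexHull(P(c[48:]))],True,(0,255,0)); cv2.polylines(z,[P(b[[1,3,7,5]])],True,(255,0,0)); out.append(z)
cv2.imwrite("pics/g5.png",np.hstack(out))
E
python3 look.py
```

```text
pos [0.4453 0.1548 0.2318] yaw 106.7 tilt [ 0.024 -1.     0.015] F [ 1.   1.2 -0.9] w 0.428 j7 1.45 clk 16.42
[[0.04, 0.71, 0.01, -0.05, -0.15], [0.04, 0.71, 0.01, -0.05, -0.15], [0.04, 0.71, 0.01, -0.05, -0.15], [0.04, 0.71, 0.01, -0.05, -0.15], [0.04, 0.71, 0.01, -0.05, -0.15]]
```

View pics/g5.png

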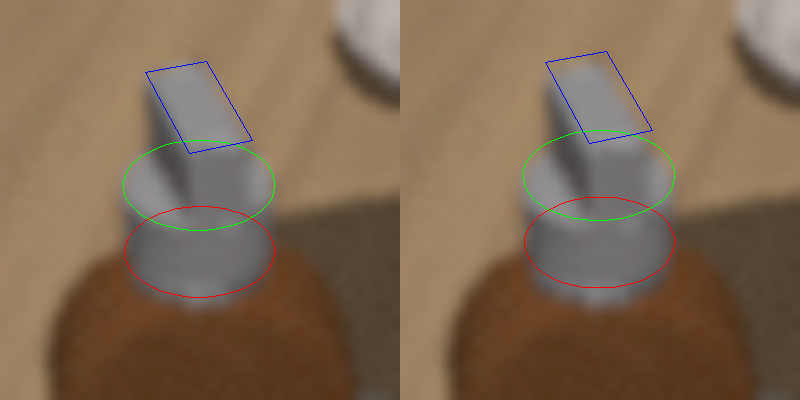

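The left overlay (edge at 91 mm, home) matches the skirt rim and the bar top. The right overlay (94 mm) sits too high, so this cap is home. Next is the other cap.

>>> step_arm(
  commands=[
    [0.2, 0.6, 0.05, -0.25, -0.15],
    [0, 0.8, 0, 0, -0.15],
    [0, 0.8, 0, 0, -0.15],
    [0, 0.8, 0, 0, -0.15],
    [0, 0.3, 0, 0, -0.15],
  ],
)

```text
clock: 17.13
ee_pos: [0.4473, 0.1594, 0.0989]
ee_rot: [0.414, 0.571, -0.564, -0.43]
wrist_force: [-1.0, -1.5, -0.6]
gripper_width: 0.421
```

```bash
python3 -c "
from h import *
plan([.4405,.1613,.049],108,-.15)
t,s=viewer.camera('top')[:,:,::-1],viewer.camera('side')[:,:,::-1]
f=lambda i,u,v,h:cv2.resize(i[v-h:v+h,u-h:u+h],(400,400),interpolation=cv2.INTER_CUBIC)
cv2.imwrite('pics/g6.png',np.hstack([f(t,266,255,35),f(s,374,295,35)]))"
```

```text
pos [0.4473 0.1594 0.0989] yaw 106.7 tilt [ 0.024 -1.     0.005] F [-1.  -1.5 -0.6] w 0.421 j7 1.33 clk 17.13
[[0.02, 0.25, 0.03, -0.05, -0.15], [0.02, 0.25, 0.03, -0.05, -0.15], [0.02, 0.25, 0.03, -0.05, -0.15], [0.02, 0.25, 0.03, -0.05, -0.15], [0.02, 0.25, 0.03, -0.05, -0.15]]
```

View pics/g6.png

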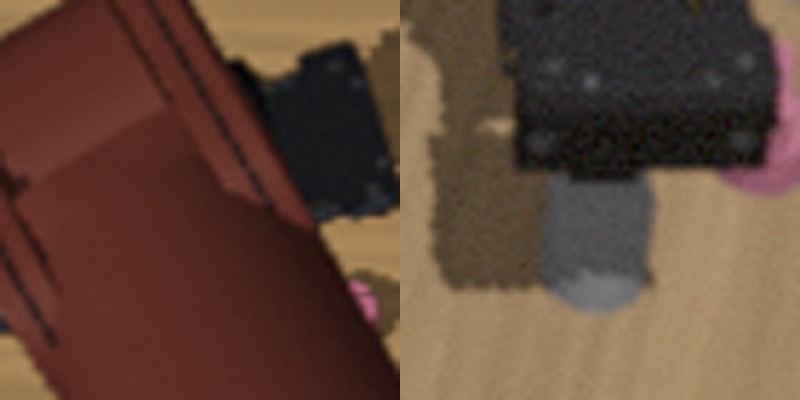

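The fingers line up with the cap in the side picture (hand and cap both at about column 597 of the crop). I'll descend with the small correction and grip.

>>> step_arm(
  commands=[
    [0.1, 0, 0.15, -0.25, -0.15],
    [0, 0.3, 0, 0, -0.15],
    [0, 0.3, 0, 0, -0.15],
    [0, 0.2, 0, 0, -0.15],
    [0, 0, 0, 0, -0.15],
  ],
)

```text
clock: 17.65
ee_pos: [0.443, 0.1628, 0.0696]
ee_rot: [0.409, 0.577, -0.567, -0.422]
wrist_force: [-1.4, -0.2, 0.8]
gripper_width: 0.422
```

```bash
python3 -c "
from h import *
plan([.4405,.1613,.049],108,-.15)"
```

```text
pos [0.443  0.1628 0.0696] yaw 107.9 tilt [ 0.024 -1.    -0.001] F [-1.4 -0.2  0.8] w 0.422 j7 1.31 clk 17.65
[[-0.0, 0.1, 0.01, -0.0, -0.15], [-0.0, 0.1, 0.01, -0.0, -0.15], [-0.0, 0.1, 0.01, -0.0, -0.15], [-0.0, 0.1, 0.01, -0.0, -0.15], [-0.0, 0.1, 0.01, -0.0, -0.15]]
```

>>> step_arm(
  commands=[
    [-0.02, 0.2, 0.05, 0, -0.15],
    [0, 0.2, 0, 0, -0.15],
    [0, 0.08, 0, 0, -0.15],
    [0, 0, 0, 0, -0.15],
    [0, 0, 0, 0, -0.15],
  ],
)

```text
clock: 18.07
ee_pos: [0.4413, 0.1618, 0.0483]
ee_rot: [0.409, 0.577, -0.566, -0.422]
wrist_force: [-0.9, 0.5, -0.0]
gripper_width: 0.425
```

```bash
python3 -c "
from h import *
plan([.4405,.1613,.049],108,-.15)"
```

```text
pos [0.4413 0.1618 0.0483] yaw 107.9 tilt [ 0.024 -1.    -0.001] F [-0.9  0.5 -0. ] w 0.425 j7 1.28 clk 18.07
[[-0.0, -0.0, 0.0, -0.0, -0.15], [-0.0, -0.0, 0.0, -0.0, -0.15], [-0.0, -0.0, 0.0, -0.0, -0.15], [-0.0, -0.0, 0.0, -0.0, -0.15], [-0.0, -0.0, 0.0, -0.0, -0.15]]
```

>>> step_arm(
  commands=[
    [0, 0, 0, 0, -1],
    [0, 0, 0, 0, -1],
    [0, 0, 0, 0, -1],
    [0, 0, 0, 0, -1],
    [0, 0, 0, 0, -1],
  ],
)

```text
clock: 18.48
ee_pos: [0.4421, 0.1619, 0.0492]
ee_rot: [0.41, 0.577, -0.566, -0.422]
wrist_force: [1.1, 0.4, -1.0]
gripper_width: 0.183
```

>>> step_arm(
  commands=[
    [0, 0, 0, 0, -1],
    [0, -0.4, 0, 0, -1],
    [0, -0.8, 0, 0, -1],
    [0, -0.8, 0, 0, -1],
    [0, -0.2, 0, 0, -1],
  ],
)

```text
clock: 18.9
ee_pos: [0.4397, 0.1596, 0.1375]
ee_rot: [0.407, 0.576, -0.568, -0.424]
wrist_force: [2.0, 1.2, 0.0]
gripper_width: 0.183
```

```bash
python3 -c "
from h import *
plan([.617,.246,.13],None,-1,.7)"
```

```text
pos [0.4397 0.1596 0.1375] yaw 108.0 tilt [ 0.026 -1.     0.004] F [2.  1.2 0. ] w 0.183 j7 1.4 clk 18.9
[[0.07, 0.02, -0.49, -0.0, -1], [0.07, 0.02, -0.49, -0.0, -1], [0.07, 0.02, -0.49, -0.0, -1], [0.07, 0.02, -0.49, -0.0, -1], [0.07, 0.02, -0.49, -0.0, -1]]
[[0.07, 0.02, -0.49, -0.0, -1], [0.07, 0.02, -0.49, -0.0, -1], [0.07, 0.02, -0.49, -0.0, -1], [0.07, 0.02, -0.49, -0.0, -1], [0.07, 0.02, -0.49, -0.0, -1]]
```

>>> step_arm(
  commands=[
    [0.07, 0.02, -0.49, 0, -1],
    [0.07, 0.02, -0.49, 0, -1],
    [0.07, 0.02, -0.49, 0, -1],
    [0.07, 0.02, -0.49, 0, -1],
    [0.07, 0.02, -0.49, 0, -1],
  ],
)

```text
clock: 19.32
ee_pos: [0.5315, 0.2019, 0.1362]
ee_rot: [0.411, 0.575, -0.567, -0.422]
wrist_force: [-0.6, 0.1, -0.2]
gripper_width: 0.182
```

>>> step_arm(
  commands=[
    [0.07, 0.02, -0.49, 0, -1],
    [0.07, 0.02, -0.49, 0, -1],
    [0.07, 0.02, -0.49, 0, -1],
    [0.07, 0.02, -0.45, 0, -1],
    [0, 0, 0, 0, -1],
  ],
)

```text
clock: 19.73
ee_pos: [0.6063, 0.238, 0.1287]
ee_rot: [0.411, 0.574, -0.567, -0.423]
wrist_force: [-0.4, -1.0, -1.5]
gripper_width: 0.182
```

```bash
python3 -c "
from h import *
plan([.617,.246,.057],None,-1,.7)"
```

```text
pos [0.6063 0.238  0.1287] yaw 107.7 tilt [ 0.019 -1.     0.002] F [-0.4 -1.  -1.5] w 0.182 j7 1.21 clk 19.73
[[0.02, 0.36, -0.06, -0.0, -1], [0.02, 0.36, -0.06, -0.0, -1], [0.02, 0.36, -0.06, -0.0, -1], [0.02, 0.36, -0.06, -0.0, -1], [0.02, 0.36, -0.06, -0.0, -1]]
```

>>> step_arm(
  commands=[
    [0.05, 0.3, -0.15, 0, -1],
    [0.05, 0.4, -0.1, 0, -1],
    [0, 0.4, 0, 0, -1],
    [0, 0.35, 0, 0, -1],
    [0, 0, 0, 0, -1],
  ],
)

```text
clock: 20.15
ee_pos: [0.6132, 0.2463, 0.0641]
ee_rot: [0.411, 0.574, -0.568, -0.424]
wrist_force: [-0.4, 0.2, -0.8]
gripper_width: 0.185
```

```bash
python3 -c "
from h import *
st()"
```

```text
yaw 107.7 pos [0.6132 0.2463 0.0641] base [0.6127 0.2471 0.0165] F [-0.4  0.2 -0.8] T [ 0.05  -0.107 -0.011] tilt [-0.01   0.017] w 0.185 j7 1.17 tq7 -0.149 clk 20.1
```

>>> step_arm(
  commands=[
    [0, 0.15, 0, 0, -1],
    [0, 0.08, 0, 0, -1],
    [0, 0.04, 0, 0, -1],
    [0, 0, 0, 0, -1],
    [0, 0, 0, 0, -1],
  ],
)

```text
clock: 20.57
ee_pos: [0.6128, 0.2465, 0.0545]
ee_rot: [0.411, 0.574, -0.568, -0.423]
wrist_force: [-0.5, -1.3, -1.3]
gripper_width: 0.18
```

```bash
python3 -c "
from h import *
st()"
```

```text
yaw 107.7 pos [0.6128 0.2465 0.0545] base [0.6123 0.2473 0.0069] F [-0.5 -1.3 -1.3] T [ 0.138 -0.16  -0.017] tilt [-0.009  0.017] w 0.18 j7 1.16 tq7 -0.01 clk 20.6
```

>>> step_arm(
  commands=[
    [0, 0.05, 0, 0, -1],
    [0, 0, 0, 0, -1],
    [0, 0, 0, 0, -1],
    [0, 0, 0, 0, -0.2],
    [0, 0, 0, 0, -0.2],
  ],
)

```text
clock: 20.98
ee_pos: [0.6137, 0.2467, 0.0538]
ee_rot: [0.412, 0.574, -0.567, -0.423]
wrist_force: [0.0, -0.4, -0.4]
gripper_width: 0.262
```

>>> step_arm(
  commands=[
    [0, 0, 0, 0, -0.2],
    [0, 0, 0, 0, -0.2],
    [0, -0.4, 0, 0, -0.2],
    [0, -0.8, 0, 0, -0.2],
    [0, -0.9, 0, 0, -0.2],
  ],
)

```text
clock: 21.4
ee_pos: [0.6101, 0.2428, 0.1313]
ee_rot: [-0.409, -0.57, 0.571, 0.426]
wrist_force: [0.2, 0.5, 0.8]
gripper_width: 0.397
```

>>> step_arm(
  commands=[
    [0, -0.5, 0.5, 0, -0.2],
    [0, -0.2, 0.8, 0, -0.2],
    [0, 0, 0.8, 0, -0.2],
    [0, 0, 0.8, 0, -0.2],
    [0, 0, 0.8, 0, -0.2],
  ],
)

```text
clock: 21.82
ee_pos: [0.4725, 0.1999, 0.1692]
ee_rot: [0.411, 0.575, -0.566, -0.424]
wrist_force: [-0.2, -0.3, 0.6]
gripper_width: 0.399
```

```bash
python3 -c "
from h import *
st()
t,s=viewer.camera('top')[:,:,::-1],viewer.camera('side')[:,:,::-1]
cv2.imwrite('pics/fs.png',s);cv2.imwrite('pics/ft.png',t)
cv2.imwrite('pics/g7.png',np.hstack([cv2.resize(t[120:300,150:470],(400,225)),cv2.resize(s[150:390,190:450],(400,370))[:225*1] if 0 else cv2.resize(s[150:390,190:450],(244,225))]))
cv2.imwrite('pics/g7.png',cv2.resize(s[150:390,180:450],(675,600),interpolation=cv2.INTER_CUBIC))"
```

```text
yaw 107.6 pos [0.4725 0.1999 0.1692] base [0.4722 0.2009 0.1216] F [-0.2 -0.3  0.6] T [ 0.086 -0.083  0.062] tilt [-0.007  0.02 ] w 0.399 j7 1.29 tq7 -1.027 clk 21.8
```

View pics/g7.png

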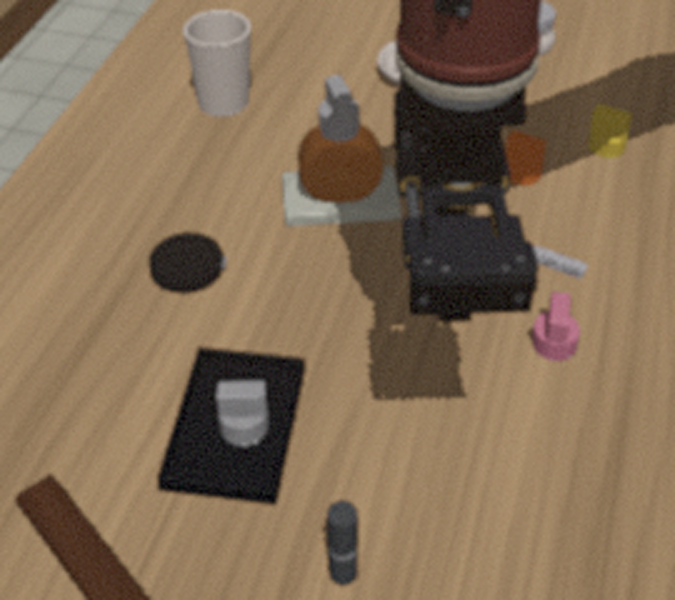

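The final picture shows one cap screwed on the bottle at (340,105) and the other upright in the tray at (242,410). The bystanders in view are where they were, and the arm is clear. I'll hand in.

```bash
python3 -c "
from station import env; print(env.job_done())"
```

```text
the job is handed in; nothing more can be done
None
```

The job is handed in at about 22 s on the robot clock: one cap is screwed home on the bottle and the other stands upright in the black tray.

- **Cap on the bottle:** I tried the grey cap that stood next to the orange look-alike. It took 84° of clockwise turn and sank until its lower edge read 91.0 mm, which is the home height. The binding cap would have stopped near 94 mm. The side picture taken after release matched the 91 mm outline, not the 94 mm one.
- **Torque:** it averaged 0.19 N m when I stopped, above the stated snug 0.1 but below the 0.25 forcing limit. I eased it back about 1° before letting go.
- **Cap in the tray:** I did not try this one on the neck, because the first cap had already gone home. The last side picture shows it upright in the tray.
- **Other checks:** the bystanders visible in the last side picture had not moved, and the arm was clear of everything. The cream jar was hidden behind the arm and the ring dish only partly visible. The wrist force readings I took stayed under about 5 N.
- **One deviation:** the tool was tilted about 2.5° while screwing, with no sign of harm.

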